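# Kettle held ready over the open teapot

### The job

Get the kettle ready to fill the teapot: while the kettle still stands on the hot plate, slide the plate's heat selector all the way home to its off end (the short-bar end of the printed scale). Then lift the kettle by its top handle, carry it level over the row of things in between without knocking or shifting anything, and finish with the kettle held still and level, the tip of its spout about a finger's breadth (15 mm) above the rim of the open teapot and over the middle of the opening, touching neither the teapot nor anything else. Do not pour, put it down or let go: the job ends with the kettle in the grip.

Things in the scene. Friction and masses are not known exactly. Their poses are not given: they have to be found in the camera images.
- hotplate: Fixed electric hot plate, white housing 295 x 200 mm, 32 mm high. Origin on the slab under the centre of its round dark disc (160 mm across, top 40 mm above the slab; the kettle stands on it). Its x axis points from the control strip (local x -178 to -106 mm, robot's side, surface 33 mm above the slab) to the disc; its y axis points along the selector's track towards off.
- heat_tab (a point): Top centre of the heat selector's grey upright tab: 22 mm across the track, 10 mm along it (foot 14 mm), 20 mm high, top 54 mm above the slab. It slides straight along the plate's y axis at local x = -150 mm, from y = -25 mm (full heat) to +25 mm (off). The printed white bars beside the track are shortest at off. Push or pinch it; it drags with about 2 N and stays where it is left.
- heat_slide (a joint): Heat selector, in m from its off end stop: 0 = off (end stop), 0.05 = full heat (end stop). It starts well away from off.
- kettle_handle (a point): Middle of the kettle's level dark wooden handle bar: 104 mm long, 20 wide, 22 high, over the middle of the kettle, 170 mm above its underside, 46 mm above the lid's knob. Axes: x along the bar to the spout, z up. The copper-toned kettle is 132 mm across, body and lid 106 mm high, 0.45 to 0.7 kg, balanced about under this point; it starts on the hot plate (this point 210 mm above the slab).
- kettle_tip (a point): Centre of the 16 mm wide round outlet of the kettle's gooseneck spout (its lowest edge is 5 mm lower). It lies 167 mm along the kettle's x from the handle's middle and 72 mm below it, 98 mm above the kettle's underside. The spout starts pointing roughly to +y, towards the teapot; its highest bend is 128 mm above the underside.
- kettle_foot (a point): Centre of the kettle's flat underside, straight below the handle's middle.
- teapot_mouth (a point): Centre of the open round mouth of the pale blue teapot, level with its rim: 104 mm above the teapot's underside and 122 mm above the slab. The opening is 72 mm across; the teapot's belly is 116 mm across.
- teapot: The pale blue teapot, loose, on the trivet, without its lid. Origin at the centre of its underside, z up. Its handle reaches 102 mm out along its -x (roughly towards the robot), its spout 116 mm out along +x and no higher than the rim.
- trivet: Round steel trivet of parallel bars under the teapot, 147 mm across, 18 mm high, loose. Origin at its underside's centre.
- shaker: Bystander: frosted glass sugar shaker with a steel cap, 66 mm across, 110 mm high, origin at its underside's centre. One of the row of three standing between hot plate and teapot; which stands where varies.
- mill: Bystander: wooden pepper mill with a turning knob on top, 54 mm across, 126 mm high, origin at its underside's centre. In the row.
- mug: Bystander: white mug, 76 mm across, 85 mm high, its handle at its own +y, reaching out towards the hot plate; origin at its underside's centre. In the row.
- teapot_lid: Bystander: the teapot's lid, lying on the slab on the far side, 88 mm across, 34 mm high with its knob, origin at its underside's centre.
- kettle: The kettle as a whole; origin at the centre of its underside, x towards the spout, z up.
Not all that is in view belongs to the job. There is more than one size of the trivet; the job needs the smallest.

How it is judged:
By the outcome, as a careful person would: the job done as asked, in the order asked, and still so for the second after the job is handed in, while the arm keeps its last pose, push and grip.
It also fails if it takes over 58 s, if anything falls off the work surface, if the arm or the gripper's body presses on something with over 40 N, if the wrist force passes 120 N, or if a joint passes its speed limit or range.

### The arm

A 7-joint arm with a two-finger parallel gripper is mounted at the origin on the work surface. World frame = base frame: x ahead of the robot, y to its left, z up, the work surface at z = 0. Lengths are in m, angles in rad, forces in N, time in s.
With the tool pointing down it reaches from about 0.4 to 0.875 m from the base axis. Payload 19.3 kg.
Tool frame: the origin (TCP) lies at the very end of the fingers, on their centre line; the grasp point (between the pads) lies 19 mm behind it; z points along the fingers, y is the line along which they close (so a half turn about z gives the same grasp; the last joint's range is limited). The gripper opens to 85 mm and grips with 20 to 120 N. Pads are 22 mm wide; open, the fingers measure 114 mm over their backs; the gripper's body (76 mm by 85 mm) begins 54 mm behind the grasp point. The pads swing forward as they close: fully open they stand 13 mm farther back than shut.
Start: joints at [1.177, 0.521, -0.036, 1.599, 0.021, 1.021, -0.113], TCP at [0.199, -0.593, 0.231] pointing down, gripper open.
Joint ranges: [-2.91, 2.91], [-0.3, 2.13], [-1.5, 1.42], [0.17, 2.43], [-1.26, 4.41], [0.16, 1.93], [-2.52, 2.52]. Speed limits (rad/s): [1.89, 1.89, 2.39, 2.39, 3.01, 3.01, 3.01].

### API

Orientations are given as [roll, pitch, yaw] about the fixed x, y, z axes, in that order (R = Rz(yaw) Ry(pitch) Rx(roll)).
In Python, from workcell import bot gives the robot as it stands.
- The arm moves only by the tool carry_out, never from a script. Its argument "rows" is a list that holds one entry, the list of rows, each a list of 4 numbers: the shift along the tool's x, y, z in m, then the turn about the tool's z in degrees. In form: [[[x, y, z, twist], ...]]. A call has 1 to 12 rows; each row is the pose to reach, as a shift and turn from the pose commanded when the call began, along the tool's axes at that moment; what a row does not reach only later rows make up. A row lasts 1/12 s, in which the tool goes at most 41.7 mm and 7.16 degrees, less where a joint would pass 70% of its speed; a pose out of reach is approached as far as the arm can. A call with a gripper value outside its range is refused whole. "grip" is the finger opening in m, from 0 to 0.0854, set as the call begins (left out, the last holds). The fingers move at their own pace and stop on an object; "grip_force" is the grip in N (left out, the last holds). Time passes only in rows, so rows that repeat a pose let the fingers close. It gives the time, the measured TCP pose, the force, the opening and the grip force at its end, in the units of the state.
- bot.observe(): the state, without advancing time (a new reading comes with each control period).
- bot.grab_frame(name): name is "side" or "top"; returns a dict with "pixels" (420x560x3 uint8, red, green, blue), "K" (3x3 intrinsics, pixels), "k1" (the pictures are not rectified: a ray, as slopes to the right and down, at radius r is drawn at 1 + k1 r^2 times it, then the intrinsics apply), "pose" (4x4, takes a point from camera to world coordinates). Camera axes: x right, y down, z forward; pixel columns grow to the right and rows downward; lengths in m; the calibration is good to about 2 mm. A picture is of the moment at which its call begins. There is no depth.
- bot.job_done(): hands the job in; it is judged then, once.
Trained networks look in a picture, given as the dict that the camera call returned (one of the last four; its "shot" number tells which), for a name from the list of things; names that differ only in an ending like _2 or _b are one class to them, and where a whole thing is asked for, a point or a joint stands for the part that bears it (a point fixed in the world has none). Each returns a list of dicts, best first, with "conf" (0 to 1); they miss things now and then, are a little off and sometimes report something else, mostly with a low value. They report only what shows in the picture. A call takes as long as a camera call. They do not tell look-alikes from the thing itself.
- bot.look_for(picture, label): "position" ([column, row] in pixels, amid what is visible of it).
- bot.regions_of(picture, label): "region" (420x560 bool, what is visible of it) and "position" ([column, row] in pixels, amid what is visible of it).
- bot.spot_point(picture, label): "position" ([column, row] in pixels: a listed point, or the origin of a listed thing).
The state is a dict: "clock": time; "qpos": joint angles; "qd": joint speeds; "joint_efforts": joint torques, N m; "position": TCP position; "tool_rot": TCP orientation; "force": force on the tool from outside, world axes, zero at the start; "moment": the same for the moment, N m; "grip_width": finger opening in m; "finger_force": force on a finger pad.
Only numpy, scipy, OpenCV 4.12 (cv2) and the standard library are available. Lean on these libraries where they do the work, as an engineer would, in place of code of your own. Each camera call takes 0.05 s, during which the arm holds its last target. There are 200 camera calls.

## Working session

There is one attempt and no reset: what is moved stays moved. The work goes in short steps, Python scripts to look and compute and a tool call to move; the robot and the scene stay as the last step left them, time stands still between calls to the robot, and variables do not carry over. Pictures are saved under pics/ and viewed, at most 10 in all, crops included, and the job is handed in when it is done.

Besides the shell and the picture viewer there is one more tool, called after "Call:" in YAML: its name, and indented under it one key for each argument. carry_out: Moves the arm, as the interface text tells. Its arguments: {"type":"object","properties":{"rows":{"type":"array","items":{"type":"array","items":{"type":"array","items":{"type":"number"}}}},"grip":{"type":"number"},"grip_force":{"type":"number"}},"required":["rows"]}

```bash
mkdir -p pics; ls
cat > h.py <<'E'
import numpy as np, cv2
from workcell import bot
def ray(f,uv):
    K=np.array(f["K"]);P=np.array(f["pose"])
    d=np.array([(uv[0]-K[0,2])/K[0,0],(uv[1]-K[1,2])/K[1,1]])
    p=cv2.undistortPoints(np.array([[uv]],float),K,np.array([f["k1"],0,0,0.]))[0,0]
    r=P[:3,:3]@np.array([p[0],p[1],1]);return P[:3,3],r/np.linalg.norm(r)
def at_z(f,uv,z):
    o,r=ray(f,uv);return o+r*(z-o[2])/r[2]
def tri(rs):
    A=0;b=0
    for o,r in rs:
        M=np.eye(3)-np.outer(r,r);A=A+M;b=b+M@o
    x=np.linalg.solve(A,b);return x,[np.linalg.norm((np.eye(3)-np.outer(r,r))@(x-o)) for o,r in rs]
def proj(f,X):
    K=np.array(f["K"]);P=np.linalg.inv(np.array(f["pose"]))
    return cv2.projectPoints(np.array([X],float),cv2.Rodrigues(P[:3,:3])[0],P[:3,3],K,np.array([f["k1"],0,0,0.]))[0][0,0]
E
python3 - <<'E'
from h import *
s=bot.observe();print(s)
fs={n:bot.grab_frame(n) for n in("side","top")}
for n,f in fs.items():
    cv2.imwrite(f"pics/{n}0.png",f["pixels"][:,:,::-1]); print(n,np.round(f["pose"],3).tolist(),f["K"][0][0],f["k1"])
Z=dict(hotplate=0,heat_tab=.054,kettle_handle=.21,kettle_tip=.138,kettle_foot=.04,teapot_mouth=.122,teapot=.018,trivet=0,shaker=0,mill=0,mug=0,teapot_lid=0)
for l,z in Z.items():
    R={}
    for n,f in fs.items():
        for d in bot.spot_point(f,l)[:3]:
            print(l,n,np.round(d["position"]).tolist(),round(d["conf"],2),np.round(at_z(f,d["position"],z),3).tolist())
            R.setdefault(n,ray(f,d["position"]))
    if len(R)==2:
        x,e=tri(list(R.values()));print("   tri",np.round(x,3),np.round(e,4))
E
```

```text
pics
{'clock': 0.0, 'qpos': array([ 1.17679502,  0.52201975, -0.03631885,  1.59997283,  0.02117917,
        1.02106208, -0.11280457]), 'qd': array([ 0.00168137,  0.00090845, -0.00110921,  0.00057343, -0.00167845,
        0.0002637 ,  0.00021347]), 'joint_efforts': array([-2.46531717e-04, -9.27133799e+01,  1.97943136e+00, -3.69948220e+01,
        1.78167096e-02,  7.87864759e-03, -4.24669861e-05]), 'position': array([ 0.19872744, -0.59223706,  0.23073483]), 'tool_rot': array([-3.14051648e+00,  6.11942943e-05,  3.23767852e-01]), 'force': array([-0.24172547,  0.11006884, -0.18117184]), 'moment': array([ 0.00321045,  0.00471972, -0.01612974]), 'finger_force': 0.0, 'grip_width': 0.08534375670623763}
side [[-0.789, -0.344, 0.51, -0.136], [-0.615, 0.42, -0.668, 0.953], [0.015, -0.84, -0.542, 0.851], [0.0, 0.0, 0.0, 1.0]] 534.6743169333356 -0.11449927695571167
top [[-0.024, -0.996, 0.083, 0.469], [-0.999, 0.026, 0.024, 0.072], [-0.026, -0.082, -0.996, 1.112], [0.0, 0.0, 0.0, 1.0]] 396.53302765489906 -0.08812298507651178
hotplate side [336.0, 188.0] 0.72 [0.614, -0.279, 0.0]
heat_tab side [378
[... 1134 characters left out ...]
0.13, 0.0]
   tri [0.458 0.408 0.145] [0.0352 0.0352]
shaker side [305.0, 226.0] 0.72 [0.566, -0.048, 0.0]
shaker top [337.0, 215.0] 0.73 [0.559, -0.047, 0.0]
   tri [ 0.561 -0.045  0.003] [0.0024 0.0024]
mill side [277.0, 211.0] 0.77 [0.673, -0.058, 0.0]
mill side [338.0, 234.0] 0.38 [0.473, -0.077, 0.0]
mill top [335.0, 178.0] 0.9 [0.666, -0.045, 0.0]
   tri [ 0.663 -0.044  0.011] [0.0011 0.0011]
mug side [339.0, 234.0] 0.67 [0.471, -0.076, 0.0]
mug top [343.0, 249.0] 0.86 [0.465, -0.059, 0.0]
   tri [ 0.463 -0.058  0.014] [0.0019 0.0019]
teapot_lid side [218.0, 235.0] 0.79 [0.725, 0.134, 0.0]
teapot_lid top [269.0, 156.0] 0.77 [0.734, 0.141, 0.0]
   tri [0.729 0.138 0.001] [0.0055 0.0055]
```

View pics/top0.png

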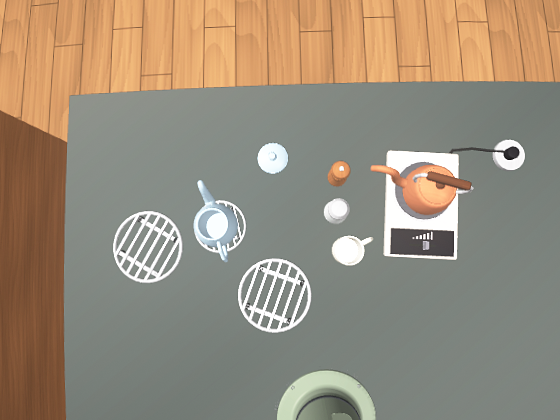

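View pics/side0.png

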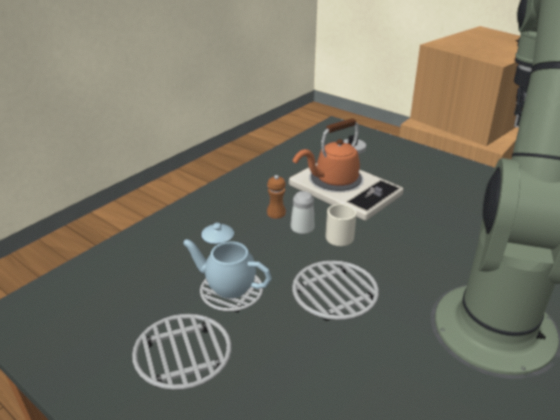

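The top view shows:
- the kettle on the plate at (430,190), with its spout tip at (372,168)
- the row of mug (347,250), shaker (337,211) and mill (339,173)
- the teapot at (216,225)

Three trivets could be the one meant: (220,226) under the teapot, about 50 px across, and empty ones at (148,246) and (275,295), both about 70 px. The smallest is the one under the teapot, so it fits. Next I'll enlarge the control strip and the trivet area.

Run:
```python
from h import *
f=bot.grab_frame("top");im=f["pixels"][:,:,::-1]
a=cv2.resize(im[140:270,355:480],None,fx=4,fy=4,interpolation=cv2.INTER_CUBIC)
b=cv2.resize(im[170:300,180:250],None,fx=4,fy=4,interpolation=cv2.INTER_CUBIC)
cv2.imwrite("pics/crop1.png",np.hstack([a,b]))
fs={"top":f,"side":bot.grab_frame("side")}
for l in("hotplate","kettle_handle","trivet"):
  for n,g in fs.items():
    for d in bot.regions_of(g,l)[:3]:
        r=np.array(d["region"]).astype(np.uint8);c=max(cv2.findContours(r,0,2)[0],key=cv2.contourArea)
        print(l,n,round(d["conf"],2),r.sum(),np.round(cv2.minAreaRect(c)[0]),np.round(cv2.minAreaRect(c)[1]))
        if l=="hotplate" and n=="top":
            print(np.round([at_z(g,p,.032) for p in cv2.boxPoints(cv2.minAreaRect(c)).tolist()],3).tolist())
# dark handle bar in top view by colour
hsv=cv2.cvtColor(im,cv2.COLOR_BGR2HSV)
# strip: black blob
m=((im.max(2)<60)).astype(np.uint8);m[:, :380]=0;m[:225]=0;m[265:]=0;m[:,465:]=0
m=cv2.morphologyEx(m,cv2.MORPH_CLOSE,np.ones((25,25)))
c=max(cv2.findContours(m,0,2)[0],key=cv2.contourArea);R=cv2.minAreaRect(c);print("strip",R)
print(np.round([at_z(f,p,.033) for p in cv2.boxPoints(R).tolist()],4).tolist())
m=((im.max(2)<110)&(im[:,:,2]>im[:,:,0]+15)).astype(np.uint8);m[:,:420]=0;m[:165]=0;m[200:]=0;m[:,480:]=0
c=max(cv2.findContours(m,0,2)[0],key=cv2.contourArea);R=cv2.minAreaRect(c);print("bar",R)
print(np.round([at_z(f,p,.221) for p in cv2.boxPoints(R).tolist()],4).tolist(),np.round(at_z(f,R[0],.221),4))
```

```text
hotplate top 0.96 5983 [421. 218.] [74. 80.]
[[0.442, -0.16, 0.032], [0.662, -0.181, 0.032], [0.647, -0.388, 0.032], [0.427, -0.364, 0.032]]
hotplate side 0.72 2119 [331. 159.] [63. 46.]
hotplate side 0.62 3043 [346. 187.] [108.  47.]
kettle_handle top 0.63 2657 [422. 190.] [ 50. 101.]
kettle_handle side 0.64 2327 [338. 157.] [59. 74.]
trivet top 0.86 2127 [148. 247.] [69. 69.]
trivet top 0.66 2047 [275. 296.] [73. 73.]
trivet top 0.58 445 [234. 223.] [52. 25.]
trivet side 0.85 2988 [335. 289.] [60. 87.]
trivet side 0.83 3374 [181. 352.] [74. 99.]
trivet side 0.64 664 [230. 297.] [62. 27.]
strip ((424.0, 236.5), (3.0, 4.0), 90.0)
[[0.4962, -0.2726, 0.033], [0.4959, -0.2837, 0.033], [0.4877, -0.2833, 0.033], [0.488, -0.2722, 0.033]]
bar ((440.367919921875, 182.46226501464844), (9.203156471252441, 1.5109659433364868), 15.94539737701416)
[[0.6113, -0.2507, 0.221], [0.6146, -0.2519, 0.221], [0.6083, -0.2721, 0.221], [0.605, -0.2709, 0.221]] [ 0.6098 -0.2614  0.221 ]
```

View pics/crop1.png

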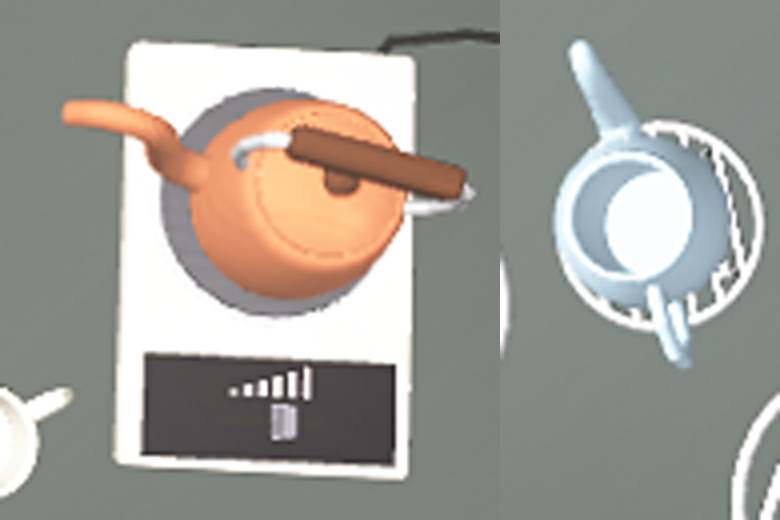

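The crop shows the short bars on the left (the +y side). The tab is at full-image pixel (426,245), about two thirds of the way towards full heat. The teapot's trivet is the small one. I'll compute the plate frame and kettle yaw from the crop's corners.

Run:
```python
from h import *
f=bot.grab_frame("top")
P=lambda p,z:at_z(f,(p[0]/4+354.6,p[1]/4+139.6),z)
c=[P(p,.033) for p in((146,353),(397,364),(393,466),(142,454))]
print("strip",np.round(c,3).tolist(),np.round(np.mean(c,0),4))
yv=(c[0]-c[1]+c[3]-c[2])[:2];print("y dir deg",np.degrees(np.arctan2(yv[1],yv[0])))
h=[P(p,.032) for p in((133,42),(413,57),(408,477),(116,462))]
print("housing",np.round(h,3).tolist())
print("disc",P((272,202),.04)," tab",P((284,408),.054),P((284,438),.045))
a=P((296,139),.216);b=P((463,184),.216);print("bar",a,b,(a+b)/2,np.linalg.norm(a-b),np.degrees(np.arctan2(*(a-b)[1::-1])))
print("tip",P((66,112),.138), bot.spot_point(f,"kettle_foot"))
for p in((578,45),(682,362),(618,215)):print("teapot",at_z(f,((p[0]-500)/4+179.6,p[1]/4+169.6),.11))
```

```text
strip [[0.518, -0.189, 0.033], [0.506, -0.362, 0.033], [0.436, -0.355, 0.033], [0.45, -0.183, 0.033]] [ 0.4774 -0.2721  0.033 ]
y dir deg 85.78480497418553
housing [[0.734, -0.19, 0.032], [0.719, -0.387, 0.032], [0.429, -0.366, 0.032], [0.445, -0.165, 0.032]]
disc [ 0.6184562  -0.27849389  0.04      ]  tab [ 0.47778438 -0.27478466  0.054     ] [ 0.45773628 -0.27677127  0.045     ]
bar [ 0.63002171 -0.23694926  0.216     ] [ 0.60179947 -0.33326788  0.216     ] [ 0.61591059 -0.28510857  0.216     ] 0.10036817384128684 73.66893240169858
tip [ 0.66441747 -0.12039961  0.138     ] []
teapot [0.64822468 0.31706265 0.11      ]
teapot [0.44347269 0.25168769 0.11      ]
teapot [0.53766715 0.29167006 0.11      ]
```

Call:
carry_out:
  rows:
    - [[0.02,-0.01,0.002,2],[0.05,-0.026,0.005,4],[0.085,-0.044,0.008,7],[0.12,-0.062,0.011,10],[0.155,-0.08,0.014,13],[0.19,-0.098,0.017,16],[0.225,-0.117,0.02,18],[0.26,-0.135,0.023,20],[0.29,-0.15,0.026,21.5],[0.315,-0.163,0.028,22.7],[0.333,-0.172,0.03,22.7],[0.341,-0.177,0.03,22.7]]
  grip: 0.0

```text
clock: 2.8
position: [0.4679, -0.3136, 0.201]
tool_rot: [-3.141, -0.0, -0.069]
force: [-0.5, 0.7, 0.8]
grip_width: 0.0
finger_force: 0.0
```

Call:
carry_out:
  rows:
    - [[0,0.004,0.02,0],[0,0.004,0.05,0],[0,0.004,0.08,0],[0,0.004,0.11,0],[0,0.004,0.135,0],[0,0.004,0.15,0],[0,0.004,0.158,0],[0,0.004,0.16,0],[0,0.004,0.16,0]]

```text
clock: 3.55
position: [0.4654, -0.3207, 0.0415]
tool_rot: [3.141, 0.0, -0.073]
force: [0.1, 0.2, 0.6]
grip_width: 0.0001
finger_force: 0.0
```

Run:
```python
from h import *
f=bot.grab_frame("side");g=bot.grab_frame("top");i=f["pixels"][:,:,::-1];j=g["pixels"][:,:,::-1]
a=cv2.resize(i[90:230,290:420],None,fx=3,fy=3,interpolation=cv2.INTER_CUBIC)
b=cv2.resize(j[140:280,360:490],None,fx=3,fy=3,interpolation=cv2.INTER_CUBIC)
cv2.imwrite("pics/c2.png",np.hstack([a,b]))
s=bot.observe();print(s["position"],s["force"],s["qpos"])
```

```text
[ 0.46590458 -0.32076817  0.04237398] [ 0.5056837  -0.58601548 -0.07744698] [ 0.51301505  0.69463361 -0.02092492  1.8876004   0.02550292  0.55816001
 -1.16825482]
```

View pics/c2.png

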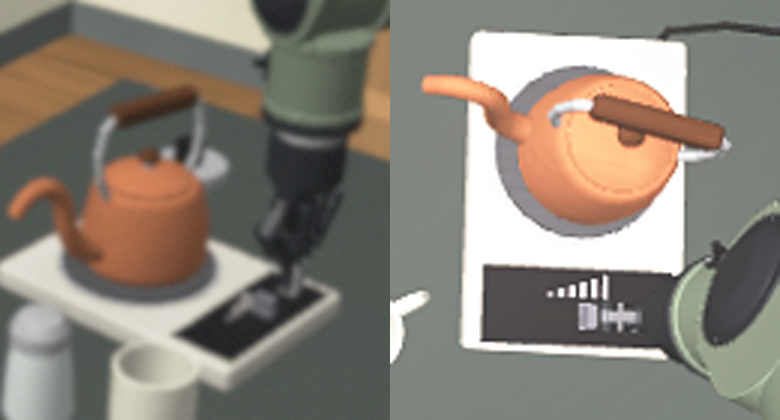

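The fingers are down at crop (620,315), just right of the tab at (588,316) and in line with it. Pushing now.

Call:
carry_out:
  rows:
    - [[0,-0.006,0,0],[0,-0.012,0,0],[0,-0.018,0,0],[0,-0.024,0,0],[0,-0.03,0,0],[0,-0.035,0,0],[0,-0.039,0,0],[0,-0.043,0,0],[0,-0.047,0,0],[0,-0.05,0,0],[0,-0.05,0,0]]

```text
clock: 4.57
position: [0.4692, -0.2696, 0.0413]
tool_rot: [-3.141, 0.0, -0.072]
force: [-0.2, -0.4, -0.2]
grip_width: 0.0003
finger_force: 0.0
```

Call:
carry_out:
  rows:
    - [[0,-0.001,0,0],[0,-0.002,0,0],[0,-0.003,0,0],[0,-0.004,0,0],[0,-0.004,0,0]]

```text
clock: 4.98
position: [0.4693, -0.2663, 0.0412]
tool_rot: [-3.141, 0.0, -0.072]
force: [-0.8, -1.7, -0.8]
grip_width: -0.0002
finger_force: 0.7
```

Call:
carry_out:
  rows:
    - [[0,-0.002,0,0],[0,-0.004,0,0],[0,-0.006,0,0],[0,-0.006,0,0]]

```text
clock: 5.32
position: [0.4695, -0.2637, 0.0415]
tool_rot: [3.138, -0.001, -0.075]
force: [-0.9, -22.7, -6.0]
grip_width: 0.0001
finger_force: 11.2
```

Call:
carry_out:
  rows:
    - [[0,-0.001,0,0],[0,-0.002,0,0],[0,-0.003,0,0],[0,-0.003,0,0]]

```text
clock: 5.65
position: [0.4695, -0.2631, 0.0417]
tool_rot: [3.135, -0.002, -0.077]
force: [-1.1, -36.5, -10.2]
grip_width: 0.0003
finger_force: 18.2
```

Run:
```python
from h import *
for n in("top","side"):
    f=bot.grab_frame(n)
    for d in bot.spot_point(f,"heat_tab")[:2]: print(n,d["conf"],d["position"],at_z(f,d["position"],.054))
j=f["pixels"]
f=bot.grab_frame("top");j=f["pixels"][:,:,::-1]
cv2.imwrite("pics/c3.png",cv2.resize(j[220:265,375:465],None,fx=7,fy=7,interpolation=cv2.INTER_CUBIC))
```

```text
side 0.59 [341.2, 124.8] [ 0.80039025 -0.5877489   0.054     ]
side 0.53 [233.2, 287.6] [0.50266275 0.30957828 0.054     ]
```

View pics/c3.png

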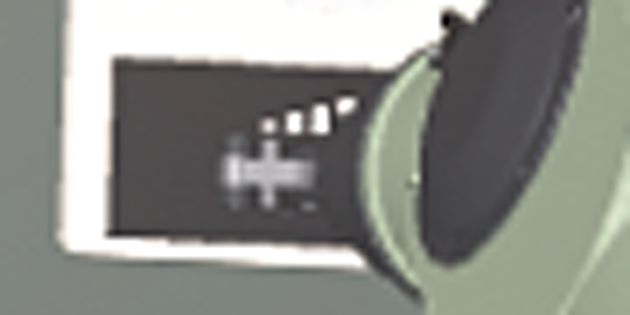

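The selector is hard against its stop: 36 N, and the TCP matches tab y = +25 mm. Backing off and rising.

Call:
carry_out:
  rows:
    - [[0,0.008,0,0],[0,0.02,0,0],[0,0.025,-0.005,0],[0,0.025,-0.03,0],[0,0.025,-0.065,0],[0,0.025,-0.1,0],[0,0.025,-0.135,0],[0,0.025,-0.17,0],[0,0.025,-0.2,0],[0,0.025,-0.22,0],[0,0.025,-0.232,0],[0,0.025,-0.235,0]]

```text
clock: 6.9
position: [0.4689, -0.2824, 0.2789]
tool_rot: [3.141, -0.003, -0.072]
force: [0.9, 0.5, -0.1]
grip_width: 0.0
finger_force: 0.0
```

Run:
```python
from h import *
R=[]
for n in("top","side"):
    f=bot.grab_frame(n)
    for l,z in(("heat_tab",.054),("kettle_handle",.21),("kettle_tip",.138),("teapot_mouth",.122)):
        for d in bot.spot_point(f,l)[:1]: print(n,l,round(d["conf"],2),np.round(d["position"]),at_z(f,d["position"],z))
    if n=="top": t=f
p=bot.observe();print(p["position"],p["tool_rot"])
```

```text
top heat_tab 0.61 [416. 244.] [ 0.4719067  -0.24719395  0.054     ]
top kettle_handle 0.55 [446. 183.] [ 0.60908072 -0.27813283  0.21      ]
top kettle_tip 0.74 [374. 169.] [ 0.66120373 -0.12774703  0.138     ]
top teapot_mouth 0.92 [212. 224.] [0.53628131 0.28164876 0.122     ]
side heat_tab 0.62 [304. 230.] [0.51215943 0.03286847 0.054     ]
side kettle_tip 0.92 [294. 164.] [ 0.65622862 -0.11126723  0.138     ]
side teapot_mouth 0.95 [230. 250.] [0.53955413 0.27464563 0.122     ]
[ 0.46813235 -0.28223685  0.27580456] [-3.14125397e+00  7.94566988e-04 -7.23620401e-02]
```

Call:
carry_out:
  rows:
    - [[0.005,0,0,-5],[0.02,-0.001,0,-12],[0.035,-0.002,0,-19],[0.05,-0.003,0,-26],[0.065,-0.004,0,-33],[0.08,-0.006,0,-40],[0.095,-0.007,0,-47],[0.11,-0.008,0,-54],[0.125,-0.009,0,-61],[0.138,-0.01,0,-68],[0.144,-0.0105,0,-74],[0.146,-0.0105,0,-77.6]]
  grip: 0.07

```text
clock: 8.4
position: [0.6155, -0.282, 0.2755]
tool_rot: [-3.141, -0.001, 1.289]
force: [0.9, -1.2, 0.8]
grip_width: 0.0699
finger_force: 0.0
```

Call:
carry_out:
  rows:
    - [[0,0,0,0],[0,0,0,0]]

```text
clock: 8.57
position: [0.6144, -0.2825, 0.2758]
tool_rot: [-3.141, -0.0, 1.279]
force: [-0.3, -0.1, -0.4]
grip_width: 0.0699
finger_force: 0.0
```

Run:
```python
from h import *
f=bot.grab_frame("side");g=bot.grab_frame("top");i=f["pixels"][:,:,::-1];j=g["pixels"][:,:,::-1]
a=cv2.resize(i[70:210,280:410],None,fx=3,fy=3,interpolation=cv2.INTER_CUBIC)
b=cv2.resize(j[140:280,360:490],None,fx=3,fy=3,interpolation=cv2.INTER_CUBIC)
cv2.imwrite("pics/c4.png",np.hstack([a,b]))
s=bot.observe();print(s["position"],s["tool_rot"],s["force"],s["qpos"])
t=s["position"]
print([((proj(f,np.array(p))-[280,70])*3).round() for p in([*t],[.614,-.282,.221])])
```

```text
[ 0.61436222 -0.2825062   0.27624883] [-3.14136586e+00  8.83679184e-05  1.27931600e+00] [-0.2464773   0.49158339  0.65357013] [ 0.52563779  0.58195642 -0.29801319  1.38585336  0.17414827  1.19970395
 -0.08077122]
[array([188., 102.]), array([185., 156.])]
```

View pics/c4.png

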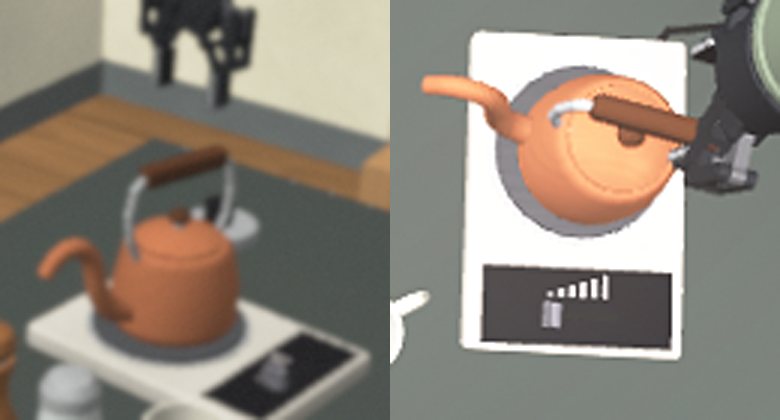

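The tab now sits beside the shortest bar (off), and the open gripper is centred over the bar, so I'll descend and grip.

Call:
carry_out:
  rows:
    - [[0,0,0.01,0],[0,0,0.03,0],[0,0,0.05,0],[0,0,0.068,0],[0,0,0.08,0],[0,0,0.085,0],[0,0,0.085,0]]

```text
clock: 9.25
position: [0.6142, -0.2823, 0.1902]
tool_rot: [-3.14, -0.0, 1.282]
force: [-0.0, -0.6, -0.1]
grip_width: 0.0702
finger_force: 0.0
```

Call:
carry_out:
  rows:
    - [[0,0,0,0],[0,0,0,0],[0,0,0,0],[0,0,0,0],[0,0,0,0],[0,0,0,0],[0,0,0,0],[0,0,0,0]]
  grip: 0.0
  grip_force: 80

```text
clock: 9.92
position: [0.6153, -0.2826, 0.192]
tool_rot: [3.14, 0.0, 1.282]
force: [2.8, -0.2, 6.0]
grip_width: 0.0189
finger_force: 80.0
```

Call:
carry_out:
  rows:
    - [[0,0,-0.002,0],[0,0,-0.006,0],[0,0,-0.013,0],[0,0,-0.025,0],[0,0,-0.04,0],[0,0,-0.058,0],[0,0,-0.078,0],[0,0,-0.098,0],[0,0,-0.116,0],[0,0,-0.13,0],[0,0,-0.139,0],[0,0,-0.143,0]]

```text
clock: 10.92
position: [0.6148, -0.2824, 0.3362]
tool_rot: [3.14, 0.0, 1.282]
force: [0.7, 0.3, -6.3]
grip_width: 0.0188
finger_force: 78.5
```

Run:
```python
from h import *
f=bot.grab_frame("side");g=bot.grab_frame("top");i=f["pixels"][:,:,::-1]
cv2.imwrite("pics/c5.png",cv2.resize(i[30:250,180:420],None,fx=2.5,fy=2.5,interpolation=cv2.INTER_CUBIC))
s=bot.observe();print(s["position"],s["tool_rot"],s["force"],s["moment"],s["grip_width"])
R={}
for n,q in(("s",f),("t",g)):
    for d in bot.spot_point(q,"kettle_tip")[:1]: R[n]=ray(q,d["position"]);print(d["conf"],d["position"])
if len(R)==2: print(tri(list(R.values())))
t=s["position"];h=t+[0,0,.019];a=s["tool_rot"][2];tip=h+[.167*np.cos(a),.167*np.sin(a),-.072]
print("pred tip",tip,proj(f,tip),proj(g,tip))
```

```text
[ 0.61464578 -0.28240406  0.33476207] [3.14112826e+00 4.89686730e-05 1.28196908e+00] [-0.77377753  0.21150196 -7.39768511] [ 0.01737368 -0.00836159 -0.02141509] 0.019227206050324217
0.56 [299.0, 114.9]
0.82 [386.0, 152.7]
(array([ 0.66278793, -0.12882222,  0.28013196]), [np.float64(0.0055714866487058205), np.float64(0.005571486648705816)])
pred tip [ 0.66221209 -0.12232144  0.28176207] [295.67663359 114.9295165 ] [384.70638577 154.95472024]
```

View pics/c5.png

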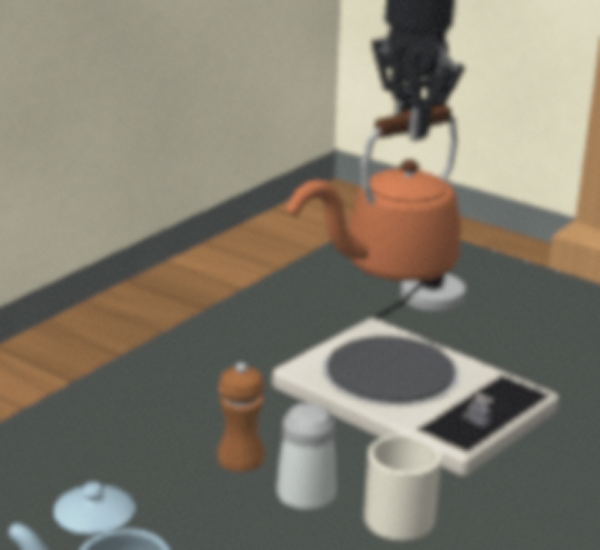

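The kettle is lifted level at 7.4 N, and the predicted tip agrees with the pictures. Carrying it across.

Call:
carry_out:
  rows:
    - [[0.001,-0.001,0,0],[0.005,-0.0035,0,0],[0.012,-0.008,0,0],[0.022,-0.015,0,0],[0.034,-0.023,0,0],[0.049,-0.033,0,0],[0.066,-0.044,0,0],[0.085,-0.057,0,0],[0.106,-0.071,0,0],[0.128,-0.086,0,0],[0.151,-0.101,0,0],[0.175,-0.117,0,0]]

```text
clock: 12.12
position: [0.5512, -0.0793, 0.3344]
tool_rot: [3.141, 0.0, 1.282]
force: [0.5, 0.9, -6.7]
grip_width: 0.0188
finger_force: 78.5
```

Call:
carry_out:
  rows:
    - [[0.024,-0.016,0,0],[0.047,-0.031,0,0],[0.069,-0.046,0,0],[0.09,-0.06,0,0],[0.109,-0.073,0,0],[0.126,-0.084,0,0],[0.141,-0.094,0,0],[0.153,-0.102,0,0],[0.163,-0.109,0,0],[0.17,-0.1135,0,0],[0.174,-0.1165,0,0],[0.175,-0.117,0,0]]

```text
clock: 13.12
position: [0.4894, 0.1207, 0.3344]
tool_rot: [3.141, -0.0, 1.283]
force: [-0.1, 0.4, -5.6]
grip_width: 0.019
finger_force: 78.5
```

Call:
carry_out:
  rows:
    - [[0,0,0.005,0],[0,0,0.015,0],[0,0,0.03,0],[0,0,0.045,0],[0,0,0.06,0],[0,0,0.073,0],[0,0,0.083,0],[0,0,0.088,0],[0,0,0.09,0],[0,0,0.09,0],[0,0,0.09,0]]

```text
clock: 14.03
position: [0.4903, 0.1197, 0.2447]
tool_rot: [3.141, -0.0, 1.282]
force: [0.2, 0.2, -6.0]
grip_width: 0.0188
finger_force: 78.6
```

```bash
cat > chk.py <<'E'
from h import *
import sys
f=bot.grab_frame("side");g=bot.grab_frame("top");i=f["pixels"][:,:,::-1];j=g["pixels"][:,:,::-1]
a=cv2.resize(i[160:310,170:290],None,fx=3.3,fy=3.3,interpolation=cv2.INTER_CUBIC)
b=cv2.resize(j[150:300,180:300],None,fx=3.3,fy=3.3,interpolation=cv2.INTER_CUBIC)
cv2.imwrite(sys.argv[1],np.hstack([a,b]))
s=bot.observe();print(s["clock"],s["position"],s["tool_rot"],s["force"],s["moment"],s["grip_width"])
for l in("kettle_tip","teapot_mouth","teapot","mug","shaker","mill"):
    R={}
    for n,q in(("side",f),("top",g)):
        for d in bot.spot_point(q,l)[:1]: R[n]=ray(q,d["position"]);print(l,n,round(d["conf"],2),d["position"],end=" ")
    if len(R)==2: x,e=tri(list(R.values()));print(np.round(x,4),np.round(e,4))
t=s["position"];h=t+[0,0,.019];y=s["tool_rot"][2];tip=h+[.167*np.cos(y),.167*np.sin(y),-.072]
print("pred tip",tip,proj(f,tip),proj(g,tip))
E
python3 chk.py pics/c6.png
```

```text
14.1333 [0.49032266 0.11978947 0.24485099] [ 3.14075306e+00 -4.56717562e-04  1.28185704e+00] [-0.08393096 -0.39689226 -6.6961338 ] [0.02986485 0.03523383 0.01964863] 0.019141238317884997
kettle_tip side 0.58 [230.2, 229.0] teapot_mouth side 0.67 [229.8, 251.9] teapot_mouth top 0.85 [212.9, 227.5] [0.5292 0.2816 0.1239] [0.0041 0.0041]
teapot side 0.78 [231.9, 287.9] teapot top 0.8 [221.6, 224.3] [0.5402 0.2775 0.0104] [0.001 0.001]
mug side 0.85 [338.6, 233.0] mug top 0.66 [343.9, 250.0] [ 0.4616 -0.0595  0.0172] [0.0004 0.0004]
mill top 0.71 [331.9, 176.8] pred tip [0.53790691 0.27986676 0.19185099] [227.89413499 225.23248125] [206.49793144 220.92417341]
```

View pics/c6.png

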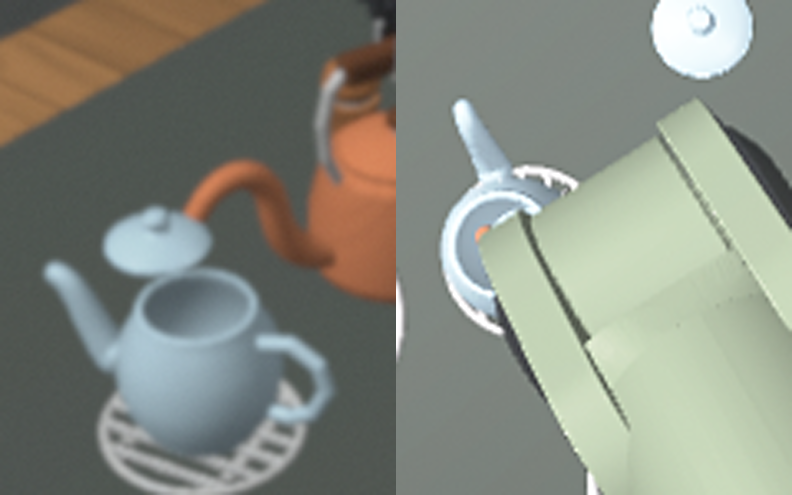

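The outlet shows at top-view crop (484,235), within 0.5 px of the prediction, and lies over the mouth near its centre. In the side view the spout ends at crop (192,218), again as predicted. Mug, mill and teapot haven't moved. Lowering the last 53 mm.

Call:
carry_out:
  rows:
    - [[0,0,0.003,0],[0,0,0.009,0],[0,0,0.017,0],[0,0,0.025,0],[0,0,0.033,0],[0,0,0.04,0],[0,0,0.046,0],[0,0,0.05,0],[0,0,0.0525,0],[0,0,0.053,0],[0,0,0.053,0],[0,0,0.053,0]]

```text
clock: 15.73
position: [0.4902, 0.1198, 0.1916]
tool_rot: [3.141, -0.0, 1.282]
force: [-0.2, 0.0, -7.5]
grip_width: 0.0184
finger_force: 78.6
```

```bash
python3 chk.py pics/c7.png
```

```text
15.8333 [0.49019165 0.11976913 0.19161276] [ 3.14111248e+00 -2.50585943e-04  1.28189899e+00] [-0.67126527  0.92773804 -6.73899626] [-0.04863495 -0.02092877 -0.00164505] 0.018863002232332914
kettle_tip side 0.73 [229.6, 247.1] teapot_mouth side 0.65 [229.6, 249.4] teapot_mouth top 0.76 [208.6, 224.3] [0.5323 0.2867 0.1336] [0.0017 0.0017]
teapot side 0.62 [230.4, 285.7] teapot top 0.69 [221.5, 226.2] [0.5376 0.2789 0.0188] [0.0032 0.0032]
mug side 0.87 [338.2, 233.6] mug top 0.94 [343.9, 247.7] [ 0.4662 -0.0615  0.0121] [0.0016 0.0016]
shaker side 0.73 [304.5, 225.4] shaker top 0.82 [334.3, 214.9] [ 0.5591 -0.0372  0.0113] [0. 0.]
mill side 0.92 [277.7, 212.9] mill top 0.65 [335.2, 175.9] [ 0.6668 -0.0468  0.0031] [0.0042 0.0042]
pred tip [0.53776918 0.27984841 0.13861276] [229.05377019 245.03733167] [211.30642915 222.46335681]
```

View pics/c7.png

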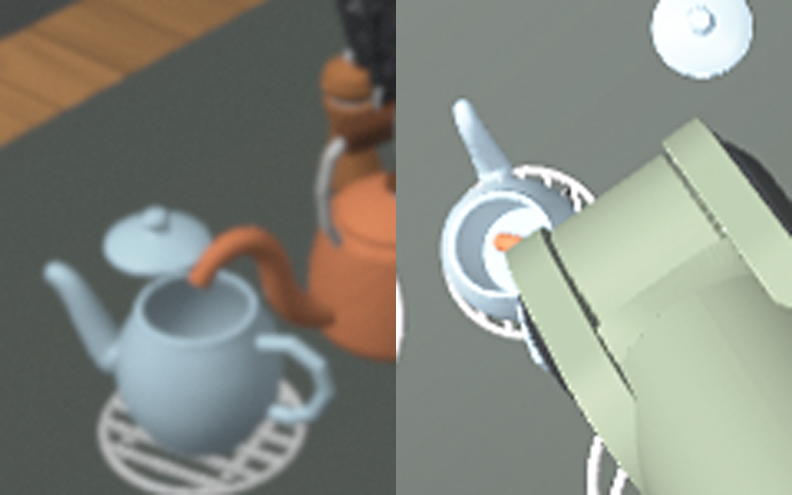

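The outlet is centred over the mouth (top crop about (500,240), against a rim centre of about (502,246)). It is about 16 mm above the rim, free of contact and held level. The tab is off and the row of things is unmoved, so I'm handing in.

```bash
python3 -c "
from workcell import bot
print(bot.job_done())"
```

```text
the job is handed in; nothing more can be done
None
```

The job is handed in: the heat selector is home at off, and the kettle is held still and level with its spout tip about 16 mm above the middle of the teapot's mouth, touching nothing, after about 16 s of the 58 s allowed.

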